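# Fit the next wheelset to the toy cart

## Robot

A 6-joint arm with a two-finger parallel gripper is mounted at the origin on the work surface. World frame = base frame: x ahead of the robot, y to its left, z up, the work surface at z = 0. Lengths are in mm, angles in degrees, forces in N, time in s.
With the tool pointing down it reaches from about 350 to 850 mm from the base axis. Payload 8.1 kg.
Tool frame: the origin (TCP) lies at the very end of the fingers, on their centre line; the grasp point (between the pads) lies 19 mm behind it; z points along the fingers, y is the line along which they close (so a half turn about z gives the same grasp; the last joint's range is limited). The gripper opens to 85 mm and grips with 20 to 120 N. Pads are 22 mm wide; open, the fingers measure 114 mm over their backs; the gripper's body (76 mm by 85 mm) begins 54 mm behind the grasp point. The pads swing forward as they close: fully open they stand 13 mm farther back than shut.
Start: joints at [-78.862, 7.471, 85.268, -0, 87.261, -4.893], TCP at [165.718, -576.665, 231.292] pointing down, gripper open.
Joint ranges: [-169.43, 169.43], [-51.17, 129.36], [1.28, 143.12], [-76.62, 256.62], [0, 156.53], [-152.29, 152.29]. Speed limits (degrees/s): [136.94, 136.94, 159.86, 180, 180, 180].

## Interface

Orientations are given as [roll, pitch, yaw] about the fixed x, y, z axes, in that order (R = Rz(yaw) Ry(pitch) Rx(roll)).
In Python, from bench import sense, eyes, job, models gives the robot as it stands. The module is installed in compiled form; this text tells all that it offers.
- The arm moves only by the tool apply_moves, never from a script. Its argument "rows" is a list of rows, each a list of 6 numbers: the shift along the tool's x, y, z in mm, then the turn, a rotation vector about the tool's x, y, z in rad. In form: [[dx, dy, dz, rx, ry, rz], ...]. A call has exactly 5 rows; each row shifts and turns the commanded pose from where the row before left it, along the tool's axes as they then stand; what a row does not reach is not made up. A row lasts 1/8 s, in which the tool goes at most 62.5 mm and 10.7 degrees, less where a joint would pass 70% of its speed; a pose out of reach is approached as far as the arm can. A call is refused whole if a number of a shift passes 62.5 or a number of a turn 0.188, either way. A call with a gripper value outside its range is refused whole. "fingers" is the finger opening in mm, from 0 to 85.4, set as the call begins (left out, the last holds). The fingers move at their own pace and stop on an object; "grip_force" is the grip in N (left out, the last holds). Time passes only in rows, so rows that do not move let the fingers close, or fill a call up. It gives the time, the measured TCP pose, the force, the opening and the grip force at its end, in the units of the state.
- sense(): the state, without advancing time (a new reading comes with each control period).
- eyes.snapshot(name): name is "scene" or "top" or "wrist"; returns (picture, depth): 480x640x3 uint8, red, green, blue; 480x640 float32, mm along the optical axis (not along the pixel's ray), 0 where there is no reading.
- eyes.get_calibration(name): a dict with "intrinsics" (3x3 intrinsics, pixels), "R" (3x3) and "t" (3): a world point X has camera coordinates R X + t; the wrist camera has in their place "mount" (4x4, takes a point from camera to tool coordinates, whose origin is the TCP and whose axes are the flange's). Camera axes: x right, y down, z forward; pixel columns grow to the right and rows downward; lengths in mm; the calibration is good to about 2 mm. The wrist camera is an equidistant fisheye: a pixel r from the principal point sees the ray r / f radians off the axis. A picture is of the moment at which its call begins: read the wrist's pose just before it. get_calibration takes no time and is no camera call.
- job.hand_in(): hands the job in; it is judged then, once.
Trained networks look in the newest picture that a camera, given by its name, has taken for a name from the list of things; names that differ only in an ending like _2 or _b are one class to them, and where a whole thing is asked for, a point or a joint stands for the part that bears it (a point fixed in the world has none). Each returns a list of dicts, best first, with "confidence" (0 to 1); they miss things now and then, are a little off and sometimes report something else, mostly with a low value. They report only what shows in the picture. A call takes as long as a camera call. They do not tell look-alikes from the thing itself.
- models.boxes_of(name, camera): "xyz" ([x, y, z] in mm, in world coordinates, good to about 4 mm: the middle of the surface that is visible of it).
- models.cut_out(name, camera): "pixels" (480x640 bool, what is visible of it).
- models.place_of(name, camera): "xyz" ([x, y, z] in mm, in world coordinates, good to about 4 mm: a listed point, or the origin of a listed thing).
The state is a dict: "time": time; "joint_pos": joint angles; "qd": joint speeds; "joint_efforts": joint torques, N m; "tool_pos": TCP position; "tcp_rot": TCP orientation; "ft_force": force on the tool from outside, world axes, zero at the start; "wrist_torque": the same for the moment, N m; "finger_gap": finger opening in mm; "grip_force": force on a finger pad.
Only numpy, scipy, OpenCV 4.12 (cv2) and the standard library are available. Lean on these libraries where they do the work, as an engineer would, in place of code of your own. Each camera call takes 0.05 s, during which the arm holds its last target. There are 200 camera calls.

## Task

Take the end wheelset (the one resting against the stop) from the sloped feed track, so that the next one rolls down to the stop and the last one follows it. Lower it, without dropping it, into the two empty axle notches of the upside-down cart chassis and let go, then swing the wooden keeper bar fully down over its axle. Leave the other wheelsets on the track and everything else on the bench where it is.

Things in the scene. Friction and masses are not known exactly. Their poses are not given: they have to be found in the camera images.
- feeder: Plywood gravity track, fixed. Origin on the bench under the axle centre of the wheelset at the stop; +x uphill, z up. Two rails at y = +-54 mm (24 wide) rise 9 degrees towards +x (x -45 to 200 mm). Side guides at |y| 66 to 74 mm stand 18 mm over the rails. The stop: blocks on the rails only (x -40 to -28 mm, 36 mm high over the rails). Between the rails all is free from 45 mm above the bench up.
- stop_seat (a point): Axle centre of a wheelset resting at the stop, 80 mm above the bench (on the feeder).
- second_seat (a point): Axle centre of a wheelset resting against the one at the stop: 56 mm up the slope from stop_seat.
- wheelset_end: Wooden wheelset, at the stop at the start: axle 22 mm thick, on each end a wheel of 56 mm diameter, 18 mm thick; 124 mm long over all, 88 mm between the wheels, 60 to 130 g. Origin at the middle of the axle, y along it; x and z turn as it rolls. On the track neighbouring wheels touch (axles 56 mm apart), so 34 mm are free between the axles for a finger.
- wheelset_second: The same kind of wheelset, next uphill on the track; rolls to the stop by itself when the end one is lifted away.
- wheelset_third: The same kind of wheelset, last uphill on the track.
- chassis: Toy cart chassis lying upside down, fixed. Origin on the bench under the empty axle notch; x along it towards the fitted end, y along a seated axle, z up. Deck x -42 to 242, y +-36, top 22 mm high. Cheeks with the notches at y = +-30 mm, 12 mm thick, 62 mm long, tops 75 mm high. Another wheelset with its keeper shut is fixed at x = 200 mm, axle 62 mm high (an example of the finished state).
- notch (a point): Where the middle of the axle lies when seated: midway between the cheeks, 62 mm above the bench (axes as the chassis). Notches open upwards, 26 mm wide, floor 51 mm above the bench, 24 mm deep, mouths rounded (radius 9). Between the cheeks 48 mm are free for fingers, down to the deck. The wheels hang outside the cheeks with 8 mm of play each side.
- keeper (a joint): Angle of the keeper bar: 0 = shut, level over the axle; grows as it opens (1.57 = upright, 2.3 = end stop, leaning away from the notch). Starts open at 1.95 to 2.2. A stiff hinge (about 0.06 N m): it stays where it is left and about 1 N at its tip moves it.
- keeper_hinge (a point): Hinge axis of the keeper: 95 mm from the notch along the chassis' +x, 81 mm above the bench; the axis runs along the chassis' y.
- keeper_tip (a point): Middle of the free end face of the keeper bar, a dark wooden bar 24 mm wide (y) and 12 mm thick, its free end 115 mm from the hinge. When shut the bar points to the chassis' -x, its underside 75 mm and its top 87 mm above the bench, 2 mm over a seated axle, and its tip is 20 mm past the axle; it then lies between the cheeks.
- gouge_a: Bystander: carving gouge, 230 mm long, 24 mm thick, lying between track and chassis. Origin under its middle.
- gouge_b: Bystander: a like gouge, lying at the right (-y) side.
- mallet: Bystander: carver's mallet lying on its side, 245 mm long, 70 mm high. Origin underneath.
- spoon: Bystander: carved wooden ladle, 195 mm long, 32 mm high. Origin underneath.
- stone: Bystander: sharpening stone in its wooden box, 190 x 70 x 30 mm. Origin underneath.
- jar: Bystander: brown glass jar, 66 mm diameter, 85 mm high. Origin underneath.
- brush: Bystander: bench brush, 170 mm long, 22 mm high. Origin underneath.
Not all that is in view belongs to the job. What is shaped like the wheelset_end but black is not meant. What is shaped like the wheelset_third but green is not meant.

How it is judged:
By the outcome, as a careful person would: the job done as asked, in the order asked, and still so for the second after the job is handed in, with the robot touching nothing.
It also fails if it takes over 59 s, if anything falls off the work surface, if the arm or the gripper's body presses on something with over 40 N, if the wrist force passes 120 N, or if a joint passes its speed limit or range.

## Working session

There is one attempt and no reset: what is moved stays moved. The work goes in short steps, Python scripts to look and compute and a tool call to move; the robot and the scene stay as the last step left them, time stands still between calls to the robot, and variables do not carry over. Pictures are saved under pics/ and viewed, at most 10 in all, crops included, and the job is handed in when it is done.

Besides the shell and the picture viewer there is one more tool, called after "Call:" in YAML: its name, and indented under it one key for each argument. apply_moves: Moves the arm, as the interface text tells. Its arguments: {"type":"object","properties":{"rows":{"type":"array"},"fingers":{"type":"number"},"grip_force":{"type":"number"}},"required":["rows"]}

```bash
mkdir -p pics
cat > h.py <<'E'
import numpy as np, cv2
from bench import sense, eyes, job, models
def save(cam,fn):
    p,d=eyes.snapshot(cam); cv2.imwrite('pics/'+fn,p[:,:,::-1]); return p,d
E
python3 - <<'E'
from h import *
s=sense(); print(s['time'],s['tool_pos'],s['tcp_rot'],s['finger_gap'])
p1,d=save('scene','s0.png'); p2,d=save('top','t0.png')
for cam in ['scene','top']:
    print(cam)
    for n in ['feeder','stop_seat','second_seat','wheelset_end','chassis','notch','keeper_hinge','keeper_tip','jar','mallet','gouge_a','spoon','stone','brush']:
        for r in models.place_of(n,cam)[:5]: print(n,np.round(r['xyz']),round(r['confidence'],2))
print(sense()['time'])
E
```

```text
0.0 [ 165.60846295 -576.1095359   230.22357442] [-1.79891997e+02 -9.69183711e-03  1.60321654e+01] 85.60911436233162
scene
feeder [426. 179.  -4.] 0.82
stop_seat [427. 177.  76.] 0.87
second_seat [479. 184.  87.] 0.72
wheelset_end [596. 394.  26.] 0.97
wheelset_end [425. 175.  82.] 0.96
chassis [ 476. -192.    1.] 0.8
chassis [803.  23.   4.] 0.61
notch [ 475. -185.   64.] 0.66
keeper_hinge [ 571. -191.   80.] 0.76
keeper_tip [ 630. -190.  181.] 0.57
jar [803.  25.   6.] 0.61
mallet [ 523. -526.    2.] 0.87
gouge_a [ 480. -384.   -6.] 0.89
gouge_a [394.  -2.  -1.] 0.55
spoon [426. 479.   1.] 0.8
stone [294. 272.   2.] 0.97
brush [ 288. -264.    1.] 0.94
brush [799.  26.   4.] 0.62
top
feeder [428. 178.   1.] 0.67
stop_seat [426. 176.  75.] 0.96
second_seat [480. 178.  90.] 0.69
wheelset_end [597. 392.  29.] 0.96
wheelset_end [426. 176.  80.] 0.88
wheelset_end [ 568. -189.   80.] 0.48
wheelset_end [ 481. -194.   63.] 0.25
chassis [ 476. -196.   -0.] 0.81
notch [ 478. -194.   62.] 0.93
keeper_hinge [ 570. -191.   84.] 0.68
keeper_hinge [535. 185.  98.] 0.36
keeper_tip [ 625. -187.  180.] 0.73
jar [804.  25.  -2.] 0.62
mallet [ 526. -532.    2.] 0.69
gouge_a [393.  -5.  -1.] 0.86
gouge_a [ 480. -386.   -2.] 0.81
gouge_a [428. 176.  80.] 0.54
spoon [425. 474.  -5.] 0.64
spoon [481. 182.  88.] 0.6
stone [298. 270.  -0.] 0.62
brush [ 288. -267.   -3.] 0.95
brush [480. 181.  89.] 0.56
brush [ 481. -193.   63.] 0.24
1.5
```

View pics/s0.png

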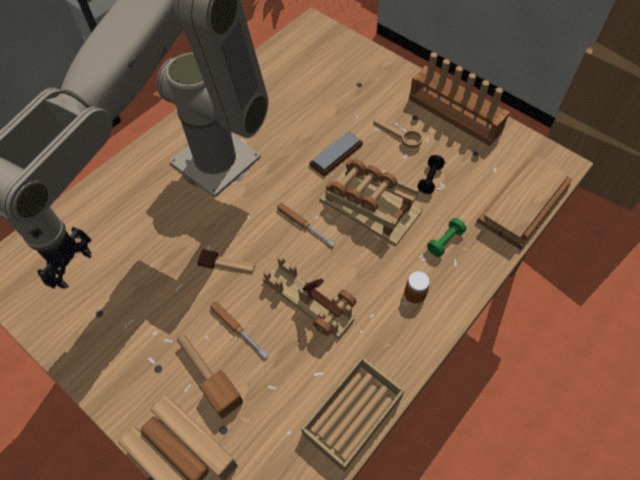

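View pics/t0.png

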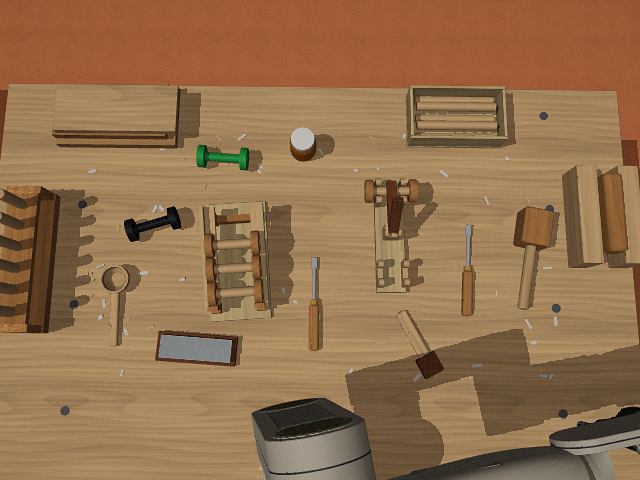

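Run:
```python
from h import *
for c in ['scene','top','wrist']:
    k=eyes.get_calibration(c); print(c,{a:np.round(b,3).tolist() for a,b in k.items()})
```

```text
scene {'intrinsics': [[571.697, 0.0, 333.483], [0.0, 571.697, 239.205], [0.0, 0.0, 1.0]], 'R': [[0.767, 0.642, 0.001], [0.551, -0.658, -0.513], [-0.328, 0.394, -0.858]], 't': [-395.126, -269.05, 1907.753]}
top {'intrinsics': [[583.29, 0.0, 321.494], [0.0, 583.29, 236.508], [0.0, 0.0, 1.0]], 'R': [[0.007, -1.0, 0.012], [-0.983, -0.009, -0.182], [0.182, -0.01, -0.983]], 't': [-27.191, 564.819, 1354.434]}
wrist {'intrinsics': [[371.648, 0.0, 318.985], [0.0, 371.648, 238.816], [0.0, 0.0, 1.0]], 'mount': [[-0.001, -0.963, -0.27, 67.917], [1.0, -0.001, -0.001, 0.162], [0.001, -0.27, 0.963, -142.366], [0.0, 0.0, 0.0, 1.0]]}
```

The scene view shows the feeder at about (370,200), with the end wheelset nearest the base. The chassis is at (310,295) with its keeper leaning back, and the black and green look-alikes lie loose on the bench. The top view agrees: end axle at about (235,292), notch at about (392,265), keeper at (395,210). Next I'll move to a hover over the chassis for a wrist view.

```bash
cat >> h.py <<'E'
from scipy.spatial.transform import Rotation as Ro
def plan(x,y,z,yaw,n,p=None,rpy=None,roll=180,pitch=0):
    s=sense(); p=np.array(s['tool_pos'] if p is None else p,float); R=Ro.from_euler('xyz',s['tcp_rot'] if rpy is None else rpy,degrees=True)
    T=Ro.from_euler('xyz',[roll,pitch,yaw],degrees=True); rv=(R.inv()*T).as_rotvec()/n; q=(np.array([x,y,z])-p)/n
    print('dist/row',np.linalg.norm(q).round(1))
    for i in range(n):
        print(np.r_[R.inv().apply(q).round(1),rv.round(4)].tolist()); R=R*Ro.from_rotvec(rv)
E
python3 - <<'E'
from h import *
plan(476,-193,260,90,10)
E
```

```text
dist/row 49.4
[40.4, -28.3, -2.9, -0.0, -0.0, -0.1291]
[43.7, -22.9, -2.9, -0.0, -0.0, -0.1291]
[46.3, -17.0, -2.9, -0.0, -0.0, -0.1291]
[48.1, -10.9, -2.9, -0.0, -0.0, -0.1291]
[49.1, -4.7, -2.9, -0.0, -0.0, -0.1291]
[49.3, 1.7, -2.9, -0.0, -0.0, -0.1291]
[48.7, 8.0, -2.9, -0.0, -0.0, -0.1291]
[47.2, 14.2, -2.9, -0.0, -0.0, -0.1291]
[45.0, 20.2, -2.9, -0.0, -0.0, -0.1291]
[42.0, 25.8, -2.9, -0.0, -0.0, -0.1291]
```

Call:
apply_moves:
  rows:
    - [40,-28,-3,0,0,-0.13]
    - [44,-23,-3,0,0,-0.13]
    - [46,-17,-3,0,0,-0.13]
    - [48,-11,-3,0,0,-0.13]
    - [49,-5,-3,0,0,-0.13]

```text
time: 2.12
tool_pos: [320.5, -383.6, 246.6]
tcp_rot: [180.0, 0.0, 53.5]
ft_force: [0.7, -0.0, -0.5]
finger_gap: 85.5
grip_force: 0.0
```

Call:
apply_moves:
  rows:
    - [49,2,-3,0,0,-0.13]
    - [49,8,-3,0,0,-0.13]
    - [47,14,-3,0,0,-0.13]
    - [45,20,-3,0,0,-0.13]
    - [42,26,-3,0,0,-0.13]
  fingers: 44

```text
time: 2.75
tool_pos: [474.3, -190.9, 261.7]
tcp_rot: [180.0, 0.0, 90.8]
ft_force: [-0.2, 0.2, 0.3]
finger_gap: 44.0
grip_force: 0.0
```

Run:
```python
from h import *
s=sense(); print(s['time'],s['tool_pos'],s['tcp_rot'],s['finger_gap'],s['joint_pos'])
save('wrist','w1.png')
for n in ['chassis','notch','keeper_hinge','keeper_tip','keeper','wheelset_end']:
    for r in models.place_of(n,'wrist')[:3]: print(n,np.round(r['xyz'],1),round(r['confidence'],2))
s=sense(); print(s['time'],s['tool_pos'],s['tcp_rot'],s['finger_gap'])
plan(427,177,200,94,7)
```

```text
2.75 [ 474.34810926 -190.9353654   261.67560096] [1.79964231e+02 2.46282425e-02 9.07607652e+01] 43.99290506227109 [-2.76692025e+01 -7.05030236e+00  9.66708477e+01 -4.62925255e-03
  9.03362746e+01 -2.84300043e+01]
chassis [ 478.4 -189.4   -2.7] 0.67
notch [ 475.7 -188.    64. ] 0.66
notch [8.057e+02 2.860e+01 8.000e-01] 0.58
keeper_hinge [ 573.5 -190.9   82.1] 0.86
keeper_hinge [ 626.2 -194.3  179.1] 0.21
keeper_tip [ 629.4 -190.5  180.2] 0.9
keeper_tip [ 8.024e+02  2.600e+01 -7.000e-01] 0.55Traceback (most recent call last):
  File "<stdin>", line 5, in <module>
ValueError: it knows: brush, chassis, feeder, gouge, jar, keeper_hinge, keeper_tip, mallet, notch, second_seat, spoon, stone, stop_seat, wheelset_end, wheelset_second, wheelset_third
```

View pics/w1.png

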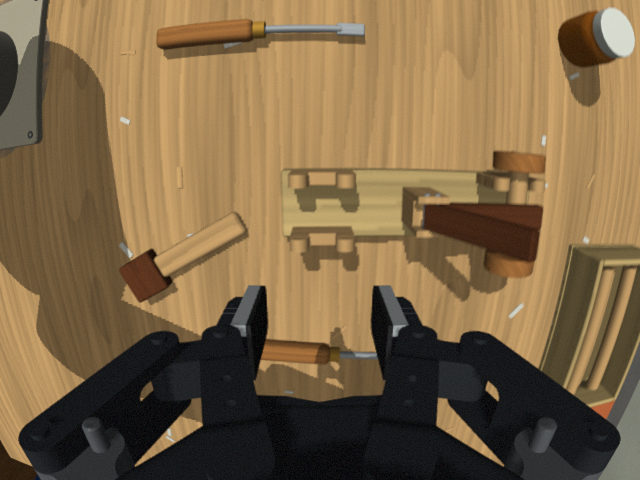

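The wrist view shows the chassis. The four cheek horns sit around (300–355, 180) and (300–345, 244), so the notch centre is near (322,212). The keeper leans right, tip near (540,230). I'll refine the chassis pose from depth.

```bash
cat >> h.py <<'E'
def wcloud():
    s=sense(); p,d=eyes.snapshot('wrist'); c=eyes.get_calibration('wrist'); K=np.array(c['intrinsics']); M=np.array(c['mount'])
    v,u=np.mgrid[:480,:640]; a=(u-K[0,2])/K[0,0]; b=(v-K[1,2])/K[1,1]; th=np.hypot(a,b)+1e-9; f=np.tan(np.minimum(th,1.4))/th
    C=np.stack([a*f*d,b*f*d,d],-1); T=C@M[:3,:3].T+M[:3,3]
    W=T@Ro.from_euler('xyz',s['tcp_rot'],degrees=True).as_matrix().T+s['tool_pos']; W[d<=0]=np.nan
    return p,W
E
python3 - <<'E'
from h import *
p,W=wcloud(); np.save('w1.npy',W); X=W[np.isfinite(W).all(-1)]
def q(m): return X[m]
near=(abs(X[:,0]-476)<50)&(abs(X[:,1]+190)<60)
print('bench z',np.median(X[(abs(X[:,0]-420)<15)&(abs(X[:,1]+190)<60)][:,2]))
for lo,hi in [(16,28),(66,80)]:
    A=q(near&(X[:,2]>lo)&(X[:,2]<hi)); print(len(A),np.median(A[:,2]),np.percentile(A,[1,99],axis=0).round(1).tolist())
A=q(near&(X[:,2]>66)&(X[:,2]<80))[:,:2].astype(np.float32); 
for cl in (A[(A[:,1]>-191)],A[A[:,1]<-191]):
    for c2 in (cl[cl[:,0]<476],cl[cl[:,0]>476]): print(len(c2),np.percentile(c2,[2,98],axis=0).round(1).tolist())
print(cv2.minAreaRect(A))
# deck long edges
for x0 in range(450,560,20):
    B=X[(abs(X[:,0]-x0)<6)&(X[:,2]>15)&(X[:,2]<29)&(abs(X[:,1]+190)<60)]; print(x0,np.percentile(B[:,1],[1,99]).round(1))
for n in ['chassis','notch','keeper_hinge','keeper_tip']:
    for r in models.place_of(n,'wrist')[:1]: print(n,np.round(r['xyz'],1),round(r['confidence'],2))
plan(427,177,200,94,7)
E
```

```text
bench z 337.68411624769885
4221 21.66029027550752 [[434.7, -225.4, 18.3], [525.3, -156.4, 25.2]]
1108 73.10987755367836 [[445.5, -228.1, 66.6], [506.8, -156.3, 75.9]]
283 [[444.5, -169.0], [462.6, -157.1]]
287 [[488.9, -168.4], [506.1, -156.2]]
278 [[445.7, -228.4], [463.6, -216.5]]
260 [[489.9, -227.5], [507.0, -215.7]]
((475.8691711425781, -192.4760284423828), (61.968318939208984, 71.94546508789062), 1.1932042837142944)
450 [-216.8 -157.4]
470 [-216.3 -156.2]
490 [-216.1 -156.5]
510 [-225.8 -156.5]
530 [-227.1 -156. ]
550 [-225.3 -154.9]
chassis [ 475.  -187.2    0.9] 0.89
notch [ 477.3 -190.1   63. ] 0.89
keeper_hinge [ 570.9 -190.8   82.7] 0.6
keeper_tip [ 627.1 -190.2  182.3] 0.88
dist/row 54.0
[52.9, -6.2, 8.7, -0.0, 0.0, -0.009]
[53.0, -5.7, 8.7, -0.0, 0.0, -0.009]
[53.0, -5.2, 8.7, -0.0, 0.0, -0.009]
[53.1, -4.8, 8.7, -0.0, 0.0, -0.009]
[53.1, -4.3, 8.7, -0.0, 0.0, -0.009]
[53.2, -3.8, 8.7, -0.0, 0.0, -0.009]
[53.2, -3.3, 8.7, -0.0, 0.0, -0.009]
```

Call:
apply_moves:
  rows:
    - [37,-4,2,0,0,-0.006]
    - [37,-4,2,0,0,-0.006]
    - [37,-4,2,0,0,-0.006]
    - [37,-4,2,0,0,-0.006]
    - [37,-3,2,0,0,-0.006]

```text
time: 3.88
tool_pos: [450.2, -7.3, 251.3]
tcp_rot: [180.0, 0.0, 92.1]
ft_force: [1.0, 0.1, 0.8]
finger_gap: 44.2
grip_force: 0.0
```

Call:
apply_moves:
  rows:
    - [37,-3,2,0,0,-0.006]
    - [37,-3,2,0,0,-0.006]
    - [37,-3,2,0,0,-0.006]
    - [37,-3,2,0,0,-0.006]
    - [37,-3,2,0,0,-0.006]

```text
time: 4.5
tool_pos: [426.1, 176.8, 241.4]
tcp_rot: [180.0, -0.0, 93.9]
ft_force: [1.1, -0.7, 0.9]
finger_gap: 44.0
grip_force: 0.0
```

Run:
```python
from h import *
p,W=wcloud(); np.save('w2.npy',W); X=W[np.isfinite(W).all(-1)]
# axle: strip between wheels, top z>84 near x 427
A=X[(abs(X[:,0]-427)<25)&(abs(X[:,1]-177)<35)&(X[:,2]>78)&(X[:,2]<100)]
print(len(A),np.percentile(A,[1,50,99],axis=0).round(1).tolist())
for y0 in range(145,215,8):
    B=A[abs(A[:,1]-y0)<3]
    if len(B)>10: t=B[B[:,2]>np.percentile(B[:,2],60)]; print(y0,t.mean(0).round(1),B[:,2].max().round(1),np.percentile(B[:,0],[2,98]).round(1))
# wheels tops
B=X[(abs(X[:,0]-427)<15)&(abs(X[:,1]-177)<75)&(X[:,2]>99)&(X[:,2]<115)]
for C in (B[B[:,1]<177],B[B[:,1]>177]): print('wheel',len(C),np.percentile(C,[2,50,98],axis=0).round(1).tolist())
for n in ['feeder','stop_seat','second_seat','wheelset_end','wheelset_second']:
    for r in models.place_of(n,'wrist')[:3]: print(n,np.round(r['xyz'],1),round(r['confidence'],2))
s=sense(); print(s['time'],s['tool_pos'],s['tcp_rot'])
cv2.imwrite('pics/w2.png',p[:,:,::-1])
```

```text
2244 [[413.0, 142.9, 79.6], [425.2, 178.0, 89.1], [437.7, 211.3, 91.9]]
145 [427.7 145.1  90.7] 92.0 [416.8 437.3]
153 [426.9 152.9  90.6] 92.2 [416.3 438.3]
161 [426.4 160.9  90.4] 92.1 [415.9 437.8]
169 [425.9 169.1  90.6] 92.1 [415.2 437.2]
177 [425.1 177.2  90.5] 92.5 [414.1 436.6]
185 [424.8 184.9  90.6] 92.6 [413.7 435.2]
193 [424.4 192.8  90.5] 92.1 [413.2 434.5]
201 [423.9 201.1  90.4] 92.2 [412.7 434. ]
209 [423.1 209.   90.5] 92.5 [412.3 433.4]
wheel 849 [[412.7, 114.8, 100.1], [427.1, 125.3, 105.8], [441.4, 133.5, 108.2]]
wheel 920 [[412.6, 220.5, 99.3], [426.3, 229.4, 106.3], [440.6, 238.2, 108.5]]
stop_seat [426.4 175.6  84.9] 0.79
second_seat [475.6 184.7  89.6] 0.67
wheelset_end [ 4.236e+02  1.742e+02 -4.000e-01] 0.61
wheelset_end [424.4 177.8  81.7] 0.59
wheelset_end [597.1 394.8  25.9] 0.57
wheelset_second [481.1 179.2  85.2] 0.76
4.8 [426.43242743 175.2327214  241.34664336] [1.79993395e+02 2.46705853e-02 9.38865849e+01]
```

View pics/w2.png

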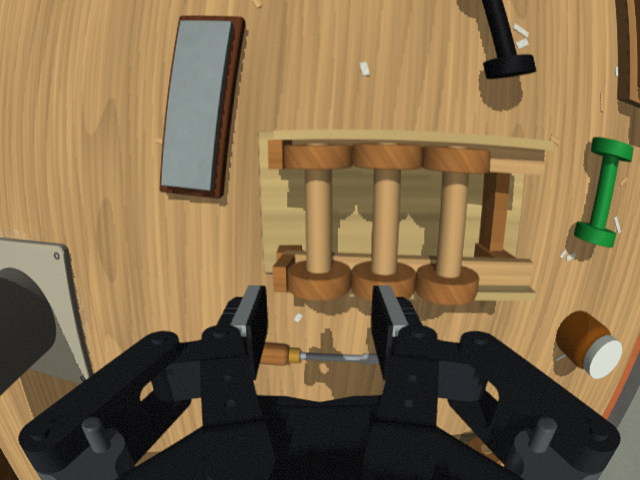

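The wrist view shows three wheelsets on the track: the end axle at px (318,215), the second at (386,215) and the third at (452,215). The stop is on the left, and the TCP is already over the end axle. Depth gives the axle centre at (425.4,176.5), yaw 4.1°. I'll descend and grip.

Call:
apply_moves:
  rows:
    - [0,-1,42,0,0,-0.003]
    - [0,0,45,0,0,0]
    - [0,0,45,0,0,0]
    - [0,0,35,0,0,0]
    - [0,0,13,0,0,0]
  fingers: 44

```text
time: 5.42
tool_pos: [423.9, 174.6, 59.2]
tcp_rot: [-179.8, 0.1, 94.0]
ft_force: [-0.8, -0.3, -0.6]
finger_gap: 44.1
grip_force: 0.0
```

Call:
apply_moves:
  rows:
    - [0,0,0,0,0,0]
    - [0,0,0,0,0,0]
    - [0,0,0,0,0,0]
    - [0,0,0,0,0,0]
    - [0,0,0,0,0,0]
  fingers: 10
  grip_force: 50

```text
time: 6.05
tool_pos: [425.8, 176.4, 62.1]
tcp_rot: [179.9, -0.0, 94.1]
ft_force: [-0.5, -0.4, 3.9]
finger_gap: 20.3
grip_force: 49.3
```

Call:
apply_moves:
  rows:
    - [0,0,-20,0,0,0]
    - [0,0,-40,0,0,0]
    - [0,0,-45,0,0,0]
    - [0,0,-30,0,0,0]
    - [0,0,-10,0,0,0]

```text
time: 6.68
tool_pos: [426.3, 176.6, 208.5]
tcp_rot: [179.8, -0.0, 94.1]
ft_force: [0.6, 0.2, -1.7]
finger_gap: 19.9
grip_force: 50.3
```

Run:
```python
from h import *
s=sense(); print(s['time'],s['tool_pos'],s['tcp_rot'],s['ft_force'],s['finger_gap'],s['grip_force'])
p,W=wcloud(); np.save('w3.npy',W); X=W[np.isfinite(W).all(-1)]
cv2.imwrite('pics/w3.png',p[:,:,::-1])
plan(476,-192.4,170,91.1,10)
```

```text
6.675 [426.26511283 176.57328608 208.50309007] [ 1.79789379e+02 -4.62008518e-02  9.41332736e+01] [ 0.64443021  0.24591325 -1.69107714] 19.880873885163027 50.31440198421478
dist/row 37.4
[-37.2, 2.3, 3.8, 0.0003, -0.0001, 0.0053]
[-37.1, 2.5, 3.8, 0.0003, -0.0001, 0.0053]
[-37.1, 2.7, 3.8, 0.0003, -0.0001, 0.0053]
[-37.1, 2.9, 3.8, 0.0003, -0.0001, 0.0053]
[-37.1, 3.1, 3.8, 0.0003, -0.0001, 0.0053]
[-37.1, 3.3, 3.8, 0.0003, -0.0001, 0.0053]
[-37.1, 3.5, 3.8, 0.0003, -0.0001, 0.0053]
[-37.0, 3.7, 3.8, 0.0003, -0.0001, 0.0053]
[-37.0, 3.9, 3.8, 0.0003, -0.0001, 0.0053]
[-37.0, 4.1, 3.8, 0.0003, -0.0001, 0.0053]
```

View pics/w3.png

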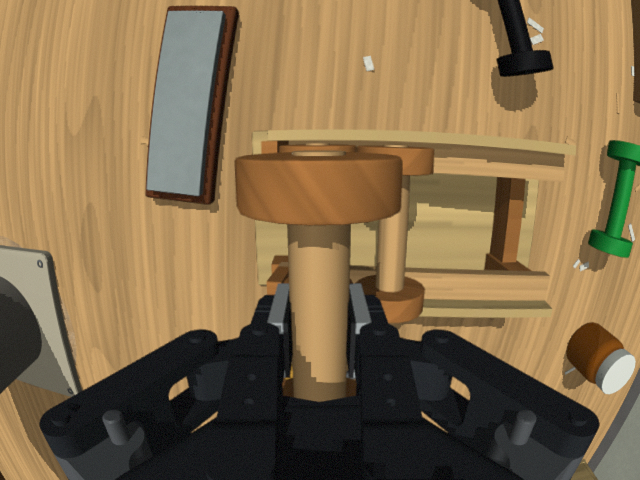

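The end wheelset is held (axle at px (320,300)). The second has rolled to the stop, with the third close behind it near (400,220). I'll carry it to above the notch.

Call:
apply_moves:
  rows:
    - [-37,2,4,0,0,0.005]
    - [-37,3,4,0,0,0.005]
    - [-37,3,4,0,0,0.005]
    - [-37,3,4,0,0,0.005]
    - [-37,3,4,0,0,0.005]

```text
time: 7.35
tool_pos: [449.6, -8.6, 184.1]
tcp_rot: [-179.8, -0.0, 92.7]
ft_force: [0.9, -0.0, -1.0]
finger_gap: 20.6
grip_force: 50.3
```

Call:
apply_moves:
  rows:
    - [-37,3,4,0,0,0.005]
    - [-37,4,4,0,0,0.005]
    - [-37,4,4,0,0,0.005]
    - [-37,4,4,0,0,0.005]
    - [-36,4,4,0,0,0.005]

```text
time: 7.98
tool_pos: [475.4, -191.5, 163.9]
tcp_rot: [-179.8, -0.1, 91.2]
ft_force: [0.7, 0.1, -0.4]
finger_gap: 20.5
grip_force: 50.3
```

Run:
```python
from h import *
P=np.mean([sense()['tool_pos'] for _ in range(1)],0)
p,W=wcloud(); s=sense()
print(s['time'],s['tool_pos'],s['tcp_rot'],s['finger_gap'],s['ft_force'])
t=np.array(s['tool_pos']); R=Ro.from_euler('xyz',s['tcp_rot'],degrees=True)
X=W[np.isfinite(W).all(-1)]; L=R.inv().apply(X-t)  # tool frame: x along axle
A=L[(abs(L[:,1])<13)&(L[:,0]>12)&(L[:,0]<42)&(L[:,2]<-15)&(L[:,2]>-50)]
for x0 in range(14,44,6):
    B=A[abs(A[:,0]-x0)<3]; 
    if len(B)>20: print(x0,len(B),np.percentile(B[:,2],5).round(1),np.percentile(B[:,1],[3,97]).round(1))
Wh=L[(abs(L[:,1])<30)&(L[:,0]>30)&(L[:,0]<75)&(L[:,2]<-30)&(L[:,2]>-60)]
print('wheel',len(Wh),np.percentile(Wh,[2,98],axis=0).round(1).tolist())
C=X[(X[:,2]>66)&(X[:,2]<80)&(abs(X[:,0]-476)<45)&(abs(X[:,1]+192)<60)]
print('cheek',len(C),np.percentile(C,[1,99],axis=0).round(1).tolist() if len(C) else '')
plan(476,-192.4,43,91.1,5)
```

```text
8.025 [ 475.36169864 -195.20610367  163.47824783] [-1.79836502e+02  5.39257862e-02  9.11435163e+01] 20.560929325927162 [-2.98834302 -1.21572144 -0.88039023]
14 1436 -44.1 [-12.7  12.7]
20 959 -29.3 [-10.6   9.7]
26 1008 -29.5 [-10.5   9.5]
32 1064 -29.5 [-10.4   9.4]
38 1116 -29.5 [-10.5   9.4]
wheel 10477 [[48.9, -24.0, -46.5], [66.1, 22.4, -31.3]]
cheek 263 [[445.4, -226.0, 66.1], [507.4, -215.6, 75.2]]
dist/row 24.1
[0.6, 0.2, 24.1, -0.0006, 0.0002, 0.0002]
[0.6, 0.2, 24.1, -0.0006, 0.0002, 0.0002]
[0.6, 0.2, 24.1, -0.0006, 0.0002, 0.0002]
[0.6, 0.2, 24.1, -0.0006, 0.0002, 0.0002]
[0.6, 0.2, 24.1, -0.0006, 0.0002, 0.0002]
```

```bash
cat > dr.py <<'E'
from h import *
def dr(moves,p=[165.718,-576.665,231.292],rpy=[180,0,16.031]):
    p=np.array(p);R=Ro.from_euler('xyz',rpy,degrees=True)
    for m in moves:
        p=p+R.apply(m[:3]); R=R*Ro.from_rotvec(m[3:])
    return p,R.as_euler('xyz',degrees=True)
z=lambda a,b,c,r=0:[a,b,c,0,0,r]
M=[z(a,b,-3,-.13) for a,b in [(40,-28),(44,-23),(46,-17),(48,-11),(49,-5),(49,2),(49,8),(47,14),(45,20),(42,26)]]
M1=M+[z(37,b,2,-.006) for b in (-4,-4,-4,-4,-3,-3,-3,-3,-3,-3)]
M2=M1+[z(0,-1,42,-.003),z(0,0,138),z(0,0,-145)]
M3=M2+[z(-37,b,4,.005) for b in (2,3,3,3,3,3,4,4,4)]+[z(-36,4,4,.005)]
E
python3 - <<'E'
from dr import *
for m in (M,M1,M2,M3): print(*dr(m))
S=[sense()['tool_pos'] for _ in range(2)]; print(S)
E
```

```text
[ 473.45529142 -192.29965113  261.292     ] [180.           0.          90.51551337]
[426.16572983 176.25422958 241.292     ] [180.           0.          93.95326014]
[425.1681092  176.18528691 206.292     ] [180.           0.          94.12514748]
[ 476.40610611 -190.77362523  166.292     ] [180.          0.         91.2603585]
[array([ 475.36169864, -195.20610367,  163.47824783]), array([ 475.36169864, -195.20610367,  163.47824783])]
```

```bash
cat >> h.py <<'E'
def tcloud():
    p,d=eyes.snapshot('wrist'); c=eyes.get_calibration('wrist'); K=np.array(c['intrinsics']); M=np.array(c['mount'])
    v,u=np.mgrid[:480,:640]; a=(u-K[0,2])/K[0,0]; b=(v-K[1,2])/K[1,1]; th=np.hypot(a,b)+1e-9; f=np.tan(np.minimum(th,1.4))/th
    C=np.stack([a*f*d,b*f*d,d],-1); T=C@M[:3,:3].T+M[:3,3]; return p,T[d>0]
E
python3 - <<'E'
from h import *
for i in range(2):
    p,L=tcloud()
    h=L[(L[:,2]>86)&(L[:,2]<97)&(abs(L[:,1])<45)&(abs(L[:,0])<60)]
    for nm,m in (('-x',h[:,0]<0),('+x',h[:,0]>0)):
        H=h[m]
        for k in (H[H[:,1]<0],H[H[:,1]>0]):
            if len(k)>15: print(nm,len(k),np.percentile(k,[2,50,98],axis=0).round(1).tolist())
    A=L[(abs(L[:,1])<12.5)&(L[:,0]>20)&(L[:,0]<40)&(L[:,2]<-15)&(L[:,2]>-35)]; print('axle y',np.percentile(A[:,1],[2,98]))
    dk=L[(L[:,2]>139)&(L[:,2]<149)&(abs(L[:,1])<120)&(abs(L[:,0])<60)]; print('deck x',np.percentile(dk[:,0],[1,99]).round(1))
s=sense();print(s['time'],s['tool_pos'],s['tcp_rot'])
E
```

```text
-x 154 [[-28.2, -30.1, 88.4], [-23.6, -25.3, 90.9], [-21.1, -21.3, 96.6]]
-x 226 [[-32.4, 20.2, 87.9], [-24.1, 25.9, 90.4], [-21.1, 31.3, 96.1]]
axle y [-10.90042553   9.53986983]
deck x [-32.8  38.3]
-x 119 [[-28.6, -29.4, 88.4], [-24.6, -25.0, 91.5], [-23.2, -21.3, 96.5]]
-x 191 [[-34.2, 20.3, 88.2], [-25.1, 26.5, 91.1], [-23.2, 31.5, 96.4]]
axle y [-10.89188052   9.59748946]
deck x [-34.5  36.1]
8.125 [ 475.14383051 -191.56388551  163.87850328] [-1.79811048e+02 -9.48761208e-02  9.11209508e+01]
```

Call:
apply_moves:
  rows:
    - [-3,1,20,0,0,0]
    - [0,0,25,0,0,0]
    - [0,0,25,0,0,0]
    - [0,0,15,0,0,0]
    - [0,0,5,0,0,0]

```text
time: 8.75
tool_pos: [476.6, -192.7, 74.9]
tcp_rot: [-179.9, -0.1, 91.3]
ft_force: [0.7, -0.1, -1.0]
finger_gap: 20.7
grip_force: 50.3
```

Run:
```python
from h import *
p,L=tcloud(); s=sense();print(s['time'],s['tool_pos'],s['tcp_rot'],s['ft_force'])
h=L[(L[:,2]>-6)&(L[:,2]<6)&(abs(L[:,1])<45)&(abs(L[:,0])<60)]
for x0 in (-30,-24,24,30,36):
    B=h[abs(h[:,0]-x0)<3]
    if len(B): print(x0,len(B),np.percentile(B,[3,97],axis=0).round(1).tolist())
cv2.imwrite('pics/w4.png',p[:,:,::-1])
p,d=save('scene','s4.png'); cv2.imwrite('pics/s4c.png',cv2.resize(p[230:360,230:390,::-1],(800,650))[:600])
```

```text
8.8 [ 476.856309   -192.98042271   75.10250452] [-1.79911308e+02 -5.42184083e-02  9.12897464e+01] [-0.32142966  0.27445347 -1.79705733]
24 535 [[24.0, -28.9, -0.5], [26.9, 28.1, 5.2]]
30 1124 [[27.2, -29.2, -0.5], [32.8, 28.1, 5.1]]
36 456 [[33.0, -29.6, -0.6], [35.9, 28.4, 4.9]]
```

View pics/w4.png

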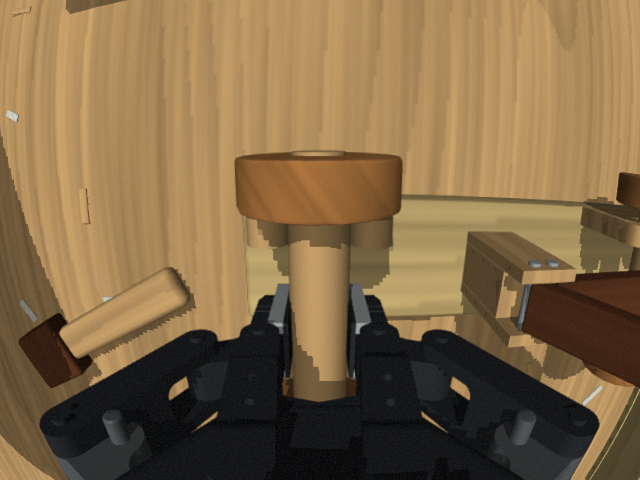

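The axle sits centred over the notch in x, with the horns symmetric at px (265,235) and (372,235). The wheelset is about 4 mm off towards +y, so I'll shift it back and lower slowly.

Call:
apply_moves:
  rows:
    - [-4,0,3,0,0,0]
    - [0,0,7,0,0,0]
    - [0,0,7,0,0,0]
    - [0,0,7,0,0,0]
    - [0,0,4,0,0,0]

```text
time: 9.48
tool_pos: [477.2, -197.5, 47.5]
tcp_rot: [-180.0, -0.0, 91.3]
ft_force: [0.4, -0.6, -0.6]
finger_gap: 20.7
grip_force: 50.3
```

Call:
apply_moves:
  rows:
    - [0,0,1,0,0,0]
    - [0,0,1,0,0,0]
    - [0,0,0,0,0,0]
    - [0,0,0,0,0,0]
    - [0,0,0,0,0,0]

```text
time: 10.1
tool_pos: [477.7, -197.8, 46.4]
tcp_rot: [180.0, 0.0, 91.3]
ft_force: [-0.5, 0.2, -1.7]
finger_gap: 20.5
grip_force: 50.3
```

Run:
```python
from h import *
p,L=tcloud(); s=sense();print(s['time'],s['tool_pos'],s['tcp_rot'],s['ft_force'],s['wrist_torque'])
h=L[(L[:,2]>-40)&(L[:,2]<-18)&(abs(L[:,1])<45)&(abs(L[:,0])<47)&(abs(L[:,1])>13)&(L[:,0]>18)]
print(len(h),np.percentile(h,[3,50,97],axis=0).round(1).tolist())
A=L[(abs(L[:,1])<8)&(L[:,0]>20)&(L[:,0]<40)&(L[:,2]<-15)&(L[:,2]>-35)]; print('axle top',np.percentile(A[:,2],5))
```

```text
10.15 [ 477.64537423 -197.81619272   46.42023044] [1.79989706e+02 8.50390823e-03 9.12635014e+01] [-0.2706404  -0.39950288 -1.59214023] [ 1.82841505e-02 -4.67363113e-05  2.66274413e-02]
4114 [[29.5, -30.2, -37.5], [36.5, -15.2, -27.3], [46.2, 27.2, -20.8]]
axle top -28.983647192497976
```

Call:
apply_moves:
  rows:
    - [0,0,0.8,0,0,0]
    - [0,0,0.8,0,0,0]
    - [0,0,0.7,0,0,0]
    - [0,0,0,0,0,0]
    - [0,0,0,0,0,0]

```text
time: 10.78
tool_pos: [477.6, -197.8, 44.2]
tcp_rot: [180.0, 0.0, 91.3]
ft_force: [-1.3, 0.5, 2.6]
finger_gap: 20.5
grip_force: 50.7
```

Call:
apply_moves:
  rows:
    - [0,0,0.5,0,0,0]
    - [0,0,0.5,0,0,0]
    - [0,0,0,0,0,0]
    - [0,0,0,0,0,0]
    - [0,0,0,0,0,0]

```text
time: 11.4
tool_pos: [477.7, -197.8, 44.0]
tcp_rot: [180.0, 0.0, 91.3]
ft_force: [-5.5, 3.2, 11.5]
finger_gap: 20.7
grip_force: 51.6
```

The axle is on the notch floor, with 11 N of upward force. I'll release and lift.

Call:
apply_moves:
  rows:
    - [0,0,-0.5,0,0,0]
    - [0,0,0,0,0,0]
    - [0,0,0,0,0,0]
    - [0,0,0,0,0,0]
    - [0,0,0,0,0,0]
  fingers: 44

```text
time: 12.02
tool_pos: [477.5, -197.7, 43.4]
tcp_rot: [-180.0, -0.0, 91.3]
ft_force: [-0.3, -0.5, 0.0]
finger_gap: 44.0
grip_force: 0.0
```

Call:
apply_moves:
  rows:
    - [0,0,-15,0,0,0]
    - [0,0,-35,0,0,0]
    - [0,0,-50,0,0,0]
    - [0,0,-50,0,0,0]
    - [0,0,-40,0,0,0]

```text
time: 12.65
tool_pos: [478.0, -198.0, 237.4]
tcp_rot: [179.8, 0.1, 91.3]
ft_force: [1.1, 1.1, 0.3]
finger_gap: 43.9
grip_force: 0.0
```

Run:
```python
from h import *
s=sense();print(s['time'],s['tool_pos'],s['tcp_rot'],s['finger_gap'])
p,W=wcloud(); cv2.imwrite('pics/w5.png',p[:,:,::-1])
X=W[np.isfinite(W).all(-1)]
A=X[(abs(X[:,0]-477)<10)&(abs(X[:,1]+193)<20)&(X[:,2]>60)&(X[:,2]<90)]; print('axle',np.percentile(A,[3,50,97],axis=0).round(1).tolist())
for n in ['keeper_hinge','keeper_tip']:
    for r in models.place_of(n,'wrist')[:1]: print(n,np.round(r['xyz'],1),round(r['confidence'],2))
K=X[(X[:,0]>560)&(X[:,0]<660)&(abs(X[:,1]+192)<25)&(X[:,2]>95)&(X[:,2]<200)]; print('keeper',np.percentile(K,[2,50,98],axis=0).round(1).tolist())
```

```text
12.65 [ 478.02671873 -197.98002872  237.35675534] [1.79833738e+02 9.31719007e-02 9.12628384e+01] 43.88440218127794
axle [[467.8, -211.8, 66.2], [477.1, -192.7, 71.4], [486.3, -174.0, 73.5]]
keeper_hinge [ 572.9 -192.6   82.4] 0.74
keeper_tip [ 630.1 -191.   178.8] 0.61
keeper [[573.7, -201.2, 97.7], [602.2, -188.8, 149.0], [626.5, -178.2, 183.5]]
```

View pics/w5.png

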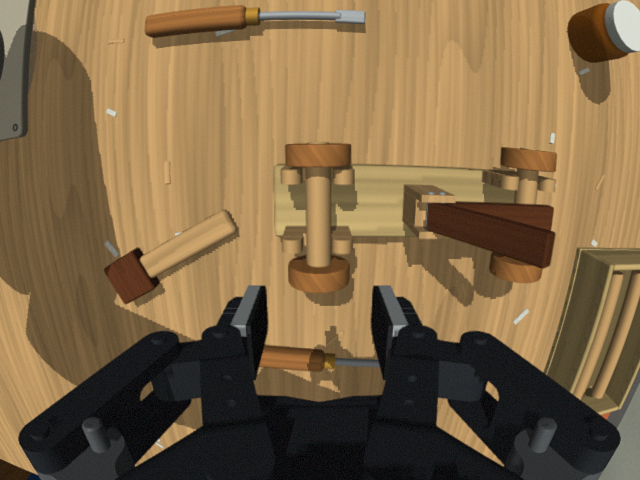

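The wheelset is seated: axle top at z 73.5, both ends in the notches (px 318,180 and 318,245), and the wheels evenly placed. The keeper is at about 2.1 rad with its tip at (629,-190,180). I'll close the fingers, go behind the keeper, and push it over.

Call:
apply_moves:
  rows:
    - [0,20,-5,0,0,0]
    - [1,45,-5,0,0,0]
    - [1,55,0,0,0,0]
    - [1,45,0,0,0,0]
    - [1,23,0,0,0,0]
  fingers: 0

```text
time: 13.42
tool_pos: [666.5, -188.8, 241.4]
tcp_rot: [-179.9, -0.1, 91.3]
ft_force: [0.6, -0.2, -0.6]
finger_gap: -0.0
grip_force: 0.0
```

Call:
apply_moves:
  rows:
    - [0,0,15,0,0,0]
    - [0,0,30,0,0,0]
    - [0,0,30,0,0,0]
    - [0,0,20,0,0,0]
    - [0,0,0,0,0,0]

```text
time: 14.05
tool_pos: [663.2, -189.2, 145.5]
tcp_rot: [-179.7, -0.1, 91.2]
ft_force: [-0.5, 0.0, 0.0]
finger_gap: 0.1
grip_force: 0.0
```

Run:
```python
from h import *
s=sense();print(s['time'],s['tool_pos'],s['tcp_rot'],s['finger_gap'],s['ft_force'])
p,L=tcloud(); cv2.imwrite('pics/w6.png',p[:,:,::-1])
```

```text
14.05 [ 663.21147343 -189.1756421   145.54401145] [-1.79728601e+02 -1.01663573e-01  9.12426353e+01] 0.0630722985503903 [-0.52190864  0.01771539  0.01331557]
```

View pics/w6.png

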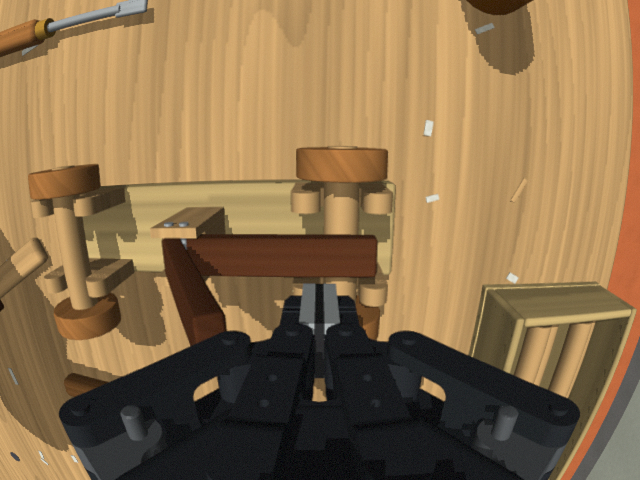

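The closed fingertips at (320,300) are clear behind the keeper, which shows at (190,290). I'll push the bar towards -x along its arc.

Call:
apply_moves:
  rows:
    - [0,-16,-6,0,0,0]
    - [0,-15,-4,0,0,0]
    - [0,-15,-4,0,0,0]
    - [0,-13,-4,0,0,0]
    - [0,-13,-4,0,0,0]

```text
time: 14.72
tool_pos: [593.3, -191.4, 171.8]
tcp_rot: [179.9, 0.0, 91.3]
ft_force: [0.7, 0.2, 0.2]
finger_gap: 0.0
grip_force: 0.3
```

Call:
apply_moves:
  rows:
    - [0,-10,0,0,0,0]
    - [0,-10,0,0,0,0]
    - [0,-10,0,0,0,0]
    - [0,-10,0,0,0,0]
    - [0,-9,2,0,0,0]

```text
time: 15.35
tool_pos: [543.9, -192.3, 168.5]
tcp_rot: [180.0, 0.0, 91.3]
ft_force: [0.9, 0.1, 0.3]
finger_gap: 0.1
grip_force: 0.2
```

Run:
```python
from h import *
s=sense();print(s['time'],s['tool_pos'],s['ft_force'])
for c in ('scene','top','wrist'):
    eyes.snapshot(c)
    for r in models.place_of('keeper_tip',c)[:2]: print(c,np.round(r['xyz'],1),round(r['confidence'],2))
```

```text
15.35 [ 543.89867376 -192.30282644  168.48033129] [0.93000104 0.05763751 0.31981943]
scene [ 523.9 -191.1  185.6] 0.55
top [ 517.2 -190.7  182.5] 0.38
wrist [ 522.3 -195.4  180.9] 0.84
```

The bar is at about 63°, following the finger. I'll continue down the arc.

Call:
apply_moves:
  rows:
    - [0,-10,4,0,0,0]
    - [0,-9,6,0,0,0]
    - [0,-8,8,0,0,0]
    - [0,-7,8,0,0,0]
    - [0,-5,8,0,0,0]

```text
time: 16.27
tool_pos: [504.8, -193.1, 133.8]
tcp_rot: [-180.0, -0.0, 91.2]
ft_force: [-0.2, 0.3, 1.3]
finger_gap: 0.0
grip_force: 0.3
```

Call:
apply_moves:
  rows:
    - [0,-5,9,0,0,0]
    - [0,-4,9,0,0,0]
    - [0,-3,9,0,0,0]
    - [0,-2,8,0,0,0]
    - [0,-1,6,0,0,0]

```text
time: 16.9
tool_pos: [490.3, -193.4, 92.9]
tcp_rot: [-180.0, -0.0, 91.3]
ft_force: [-0.5, 0.5, 1.1]
finger_gap: 0.0
grip_force: 0.2
```

Call:
apply_moves:
  rows:
    - [0,0,1.5,0,0,0]
    - [0,0,1,0,0,0]
    - [0,0,0.5,0,0,0]
    - [0,0,0,0,0,0]
    - [0,0,0,0,0,0]

```text
time: 17.52
tool_pos: [490.7, -193.5, 90.7]
tcp_rot: [180.0, 0.0, 91.3]
ft_force: [0.7, 0.3, 0.9]
finger_gap: -0.1
grip_force: 0.2
```

Call:
apply_moves:
  rows:
    - [0,0,1,0,0,0]
    - [0,0,1,0,0,0]
    - [0,0,1,0,0,0]
    - [0,0,0,0,0,0]
    - [0,0,0,0,0,0]

```text
time: 18.15
tool_pos: [490.4, -193.4, 87.4]
tcp_rot: [-180.0, -0.0, 91.3]
ft_force: [-0.4, 0.7, -0.4]
finger_gap: -0.0
grip_force: 0.0
```

Call:
apply_moves:
  rows:
    - [0,0,0.5,0,0,0]
    - [0,0,0.5,0,0,0]
    - [0,0,0,0,0,0]
    - [0,0,0,0,0,0]
    - [0,0,0,0,0,0]

```text
time: 18.77
tool_pos: [490.5, -193.5, 86.9]
tcp_rot: [180.0, 0.0, 91.3]
ft_force: [-1.7, 0.6, 5.2]
finger_gap: 0.3
grip_force: 2.7
```

Call:
apply_moves:
  rows:
    - [0,0,0.5,0,0,0]
    - [0,0,0.3,0,0,0]
    - [0,0,0,0,0,0]
    - [0,0,0,0,0,0]
    - [0,0,0,0,0,0]

```text
time: 19.4
tool_pos: [490.6, -193.5, 86.7]
tcp_rot: [180.0, 0.0, 91.3]
ft_force: [-4.6, 1.6, 11.4]
finger_gap: -0.0
grip_force: 5.4
```

Call:
apply_moves:
  rows:
    - [0,0,-5,0,0,0]
    - [0,0,-30,0,0,0]
    - [0,0,-50,0,0,0]
    - [0,0,-50,0,0,0]
    - [0,0,-30,0,0,0]

```text
time: 20.02
tool_pos: [491.3, -193.9, 253.9]
tcp_rot: [179.8, 0.1, 91.3]
ft_force: [0.2, -0.2, -0.7]
finger_gap: -0.2
grip_force: 0.0
```

Run:
```python
from h import *
s=sense();print(s['time'],s['tool_pos'],s['ft_force'])
p,W=wcloud(); cv2.imwrite('pics/w7.png',p[:,:,::-1])
X=W[np.isfinite(W).all(-1)]
for x0 in range(460,580,15):
    A=X[(abs(X[:,0]-x0)<4)&(abs(X[:,1]+192)<8)&(X[:,2]>55)&(X[:,2]<110)]
    if len(A): print(x0,A[:,2].mean().round(1))
for n in ['wheelset_end','wheelset_second','wheelset_third','keeper_tip']:
  for c in ('scene','top'):
    eyes.snapshot(c)
    for r in models.place_of(n,c)[:4]: print(n,c,np.round(r['xyz'],0),round(r['confidence'],2))
save('top','t7.png')
```

```text
20.025 [ 491.32013378 -193.87453091  253.86124303] [ 0.16899623 -0.24500701 -0.7149346 ]
460 86.6
475 86.5
490 86.6
505 86.7
520 86.7
535 86.8
550 86.8
565 86.7
wheelset_end scene [597. 396.  27.] 0.83
wheelset_end scene [ 476. -203.   66.] 0.74
wheelset_end scene [ 568. -189.   81.] 0.18
wheelset_end top [596. 391.  24.] 0.7
wheelset_end top [ 478. -197.   65.] 0.56
wheelset_end top [425. 174.  -0.] 0.34
wheelset_second scene [424. 178.  86.] 0.7
wheelset_second scene [ 475. -188.   63.] 0.61
wheelset_second top [424. 178.  77.] 0.35
wheelset_third scene [764. 229.  26.] 0.94
wheelset_third scene [480. 181.  89.] 0.65
wheelset_third top [481. 182.  91.] 0.92
wheelset_third top [768. 224.  25.] 0.57
wheelset_third top [ 475. -198.   -2.] 0.51
wheelset_third top [ 480. -385.   -2.] 0.2
keeper_tip scene [ 458. -193.   79.] 0.54
keeper_tip top [ 455. -191.   77.] 0.52
```

View pics/w7.png

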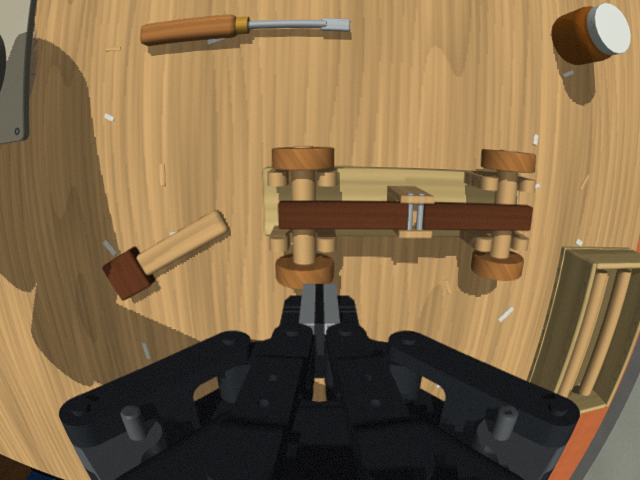

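View pics/t7.png

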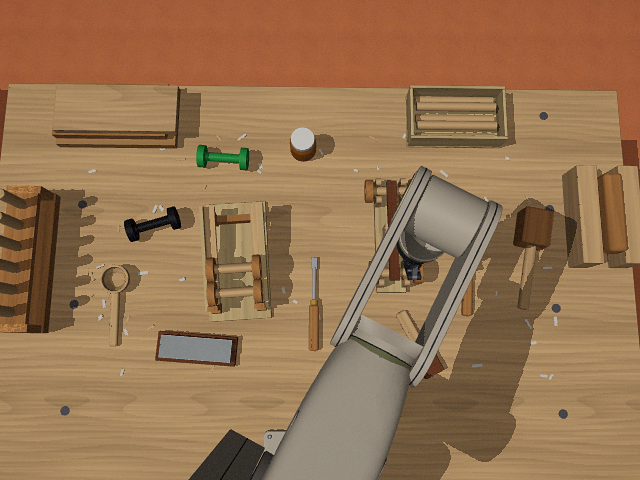

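The keeper lies level at z 86.7 over the seated axle (px 278–410, 215 in the wrist view). The top view shows the two remaining wheelsets at the stop and second seat (235,292 and 235,268), with everything else in place.

```bash
python3 -c "
from bench import job; print(job.hand_in())"
```

```text
the job is handed in; nothing more can be done
None
```

I handed the job in at about 20 s on the robot's clock: the end wheelset sits in the chassis notches with the keeper shut level over its axle, and the other two have rolled down, one to the stop and one behind it.

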